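# Set the tube mixer's minutes wheel to 7 and lock it

## Task

Set the blood-tube roller mixer to 7 minutes: roll its big knurled thumbwheel by the edge until the 7 stands in the middle of the window, then push the red lock bolt fully home so that the setting cannot shift. Leave the other things on the desk where they are.

Things in the scene. Friction and masses are not known exactly. Their poses are not given: they have to be found in the camera images.
- mixer: White tube roller mixer, fixed, 390 x 190 mm. Origin on the desk under the middle of the thumbwheel, z up; local x runs from its control end (flat deck 92 mm above the desk, x = -100 to 100 mm, y = -108 to 68 mm) to its rollers and tubes (x = 110 to 290 mm, below 92 mm); local y is the wheel's axle. Sites below have the same axes.
- wheel_axis (a point): Centre of the black thumbwheel with grey ridges, on its level axle, 62 mm up. Rim 34 mm wide (y = -17 to 17 mm), radius 58 mm over the ridges, 54 mm in the grooves; 20 ridges 5 mm thick, one every 18 degrees; a groove is at the very top at wheel angles 0, 0.314, 0.628.. rad. It stands out of the deck from 30 mm above the axle upward.
- rim_top (a point): Topmost point of the rim, over the ridges, 120 mm above the desk: roll the rim here with a fingertip pressed on it (some 3 to 10 N), along local x.
- window (a point): Centre of the window, facing up, 26 x 25 mm, level with the top of the blue cowl (x = -55 to 55 mm, y = 20 to 54 mm, 112 mm above the desk). A red mark on each side of it. The digit seen here is the setting.
- wheel (a joint): Wheel angle, rad, -0.1 to 5.75 (stops). Digit n (0 to 9, black on white, head towards local +x) is centred in the window at n x 0.628. Angle and digit grow as the wheel's top rolls towards local +x, away from the robot. Friction 0.07 N m, about 1.3 N at the rim; it stays where left, has no clicks, and a finger may slip. It starts 1.4 to 5.6 digits short of 7.
- lock_gap (a point): Place in the steel lock ring (y = -30 to -18 mm, radius 46 mm, ten teeth) where the bolt's pin enters, 40 mm over the axle. The ring turns with the wheel and has one 11 mm gap per digit; a gap is here when a digit is centred in the window.
- tab (a point): Centre of the lock bolt's red upright tab, 118 mm above the desk. The tab is 34 mm along local x, 12 mm along y and spans heights 105 to 131 mm, on a red foot 30 x 34 mm on the deck, on the -y side of the wheel (tab at y = -66 mm when withdrawn). To lock, push it towards local +y, towards the wheel.
- bolt (a joint): Travel of the lock bolt in m: 0 to 0.002 (withdrawn) at the start, 0.015 fully home. Friction 1.5 N, no spring. Its round-nosed 8 mm pin enters only if a digit is centred; it draws the wheel straight from about 4 degrees off; further off it stops at 4 to 8 mm against a tooth: then draw it back (grip or push the tab) and correct the wheel.
- pump_bottle: Bystander: pink pump bottle, 68 mm across, 170 mm tall; origin at the centre of its underside, z up.
- sharps_bin: Bystander: round yellow sharps bin with a red lid, 116 mm across, 128 mm tall; origin at the centre of its underside.
- basket: Bystander: blue basket of packets, 150 x 110 x 55 mm; origin at the centre of its underside.
- swab_cup: Bystander: steel cup of swabs, 68 mm across, 95 mm tall; origin at the centre of its underside.
- tube_rack: Bystander: orange rack with ten capped tubes, 150 x 60 x 90 mm; origin at the centre of its underside.
- pen: Bystander: black pen, 130 mm long along its x; origin at the centre of its underside.

How it is judged (in metres and radians):
On the way, in this order (a step that is already met when the one before it is completed fails the run):
1. the 7 stands in the window (within 6 degrees) with the lock bolt still out of the lock ring (less than 4.5 mm in) (value of joint wheel between 4.293 and 4.503 rad and value of joint bolt below 0.0045 m), for 0.2 s.
2. the lock bolt is home (at least 13 of 15 mm) (value of joint bolt above 0.013 m), for 0.2 s.
At the end, for the whole second after the job is handed in: The wheel reads 7 (within 4 degrees of centred), at rest, and the lock bolt is at least 13 mm of its 15 mm in (value of joint wheel between 4.328 and 4.468 rad and value of joint bolt above 0.013 m and velocity of joint wheel between -0.05 and 0.05 rad/s); the robot touches nothing.
It fails at once if a bystander is shifted by more than 25 mm (distance of any of pump_bottle, sharps_bin, basket, swab_cup, tube_rack, pen from where it was at the start of the episode above 0.025 m).
It fails at once if a bystander is tipped over (angle between any of pump_bottle, sharps_bin, basket, swab_cup, tube_rack's own z axis and vertical above 0.4 rad).
It also fails if it takes over 72 s, if anything falls off the work surface, if the arm or the gripper's body presses on something with over 40 N, if the wrist force passes 120 N, or if a joint passes its speed limit or range.

## Robot

A 6-joint arm with a two-finger parallel gripper is mounted at the origin on the work surface. World frame = base frame: x ahead of the robot, y to its left, z up, the work surface at z = 0. Lengths are in mm, angles in rad, forces in N, time in s.
With the tool pointing down it reaches from about 325 to 875 mm from the base axis. Payload 4.4 kg.
Tool frame: the origin (TCP) lies on the centre line of the jaws, within the pads' length; the fingertips stand ahead of it and the grasp point (between the pads) lies 6 mm ahead of it (ctrl.tcp_to_tips is the z of the fingertips in the tool frame, in mm); z points along the fingers, y is the direction in which the jaws open and shut (so a half turn about z gives the same grasp; the last joint's range is limited). The gripper opens to 85 mm and grips with 20 to 120 N. Pads are 22 mm wide; open, the fingers measure 114 mm over their backs; the gripper's body (76 mm by 85 mm) begins 54 mm behind the grasp point. The pads swing forward as they close: fully open they stand 13 mm farther back than shut.
Start: joints at [1.067, 0.207, 1.542, -0, 1.393, -0.15], TCP at [199.227, 539.385, 225.782] pointing down, gripper open.
Joint ranges: [-2.73, 2.73], [-0.86, 2.22], [0.23, 2.46], [-1.11, 4.25], [0.08, 2.63], [-2.82, 2.82]. Speed limits (rad/s): [2.79, 2.79, 3.14, 3.14, 3.14, 3.14].

## Interface

Orientations are given as a 3x3 rotation matrix whose columns are the frame's x, y, z axes.
In Python, from plant import ctrl, sensors, optics gives the robot as it stands. Calls block until the motion is done:
- ctrl.move_ptp(position, orientation): joint-space move of the TCP to a pose.
- ctrl.move_l(position, rot=None, vel=150, threshold=None): straight line of the TCP; rot=None keeps the orientation; vel is the mean speed in mm/s. With threshold (N) it stops when the force on the tool has changed by that much, and returns True; else False.
- ctrl.set_joints(angles): joint-space move.
- ctrl.gripper_to(opening, force=None): finger opening in mm; force is the grip in N (None keeps the last); returns when the fingers have stopped.
- ctrl.hold(seconds).
- ctrl.solve_ik(position, orientation): joint angles nearest the present ones, or None.
- sensors.read_state(): the state.
- optics.grab_frame(name): name is "scene" or "top" or "wrist"; returns (picture, depth): 384x512x3 uint8, red, green, blue; 384x512 float32, mm along the optical axis (not along the pixel's ray), 0 where there is no reading.
- optics.camera_params(name): a dict with "mtx" (3x3 intrinsics, pixels), "R" (3x3) and "t" (3): a world point X has camera coordinates R X + t; the wrist camera has in their place "T_tool_cam" (4x4, takes a point from camera to tool coordinates, whose origin is the TCP and whose axes are the flange's). Camera axes: x right, y down, z forward; pixel columns grow to the right and rows downward; lengths in mm; the calibration is good to about 2 mm. A picture is of the moment at which its call begins: read the wrist's pose just before it. camera_params takes no time and is no camera call.
A pose or a line that the arm cannot do raises ctrl.MotionError and nothing moves.
- ctrl.finish_job(): hands the job in, once; it reports no verdict.
The state is a dict: "t": time; "q": joint angles; "qvel": joint speeds; "tau": joint torques, N m; "eef_pos": TCP position; "eef_rot": TCP orientation; "force": force on the tool from outside, world axes, zero at the start; "wrist_torque": the same for the moment, N m; "grip_width": finger opening in mm.
Only numpy, scipy, OpenCV 4.12 (cv2) and the standard library are available. Lean on these libraries where they do the work, as an engineer would, in place of code of your own. Each camera call takes 0.05 s, during which the arm holds its last target. There are 200 camera calls.

## Working session

There is one attempt and no reset: what is moved stays moved. The work goes in short steps, each a Python script; the robot and the scene stay as the last script left them, time stands still between calls to the robot, and variables do not carry over. Pictures are saved under pics/ and viewed, about 8 in all and at most 12, crops included, and the job is handed in when it is done.

```bash
mkdir -p pics; ls; python3 - <<'E'
from plant import ctrl, sensors, optics
import cv2, numpy as np
for n in ("top","scene"):
    im,d=optics.grab_frame(n); np.savez(f"{n}.npz",im=im,d=d)
    p=optics.camera_params(n); print(n,p)
    cv2.imwrite(f"pics/{n}0.png",im[:,:,::-1])
a=[cv2.imread(f"pics/{n}0.png") for n in("top","scene")]
print(sensors.read_state(), ctrl.tcp_to_tips)
print(optics.camera_params("wrist"))
E
```

```text
pics
top {'mtx': array([[398.41775762,   0.        , 250.99973306],
       [  0.        , 398.41775762, 193.36829022],
       [  0.        ,   0.        ,   1.        ]]), 'R': array([[-0.00716543, -0.99997016,  0.00288747],
       [-0.97102229,  0.00626815, -0.23890674],
       [ 0.23888151, -0.00451567, -0.97103823]]), 't': array([ 76.63609828, 615.34616523, 952.86528838])}
scene {'mtx': array([[451.01703914,   0.        , 258.77963256],
       [  0.        , 451.01703914, 196.35192463],
       [  0.        ,   0.        ,   1.        ]]), 'R': array([[ 0.71079362,  0.70336594,  0.00698531],
       [ 0.54827816, -0.54779239, -0.6319134 ],
       [-0.44063986,  0.45298991, -0.77500752]]), 't': array([-475.82584688, -227.26434819, 1639.00836135])}
{'t': 0.1, 'q': array([ 1.06649808e+00,  2.07338645e-01,  1.54283617e+00, -3.13394321e-06,
        1.39353735e+00, -1.50484351e-01]), 'qvel': array([ 3.24604116e-04, -1.33394599e-03, -4.18989592e-03, -7.93229785e-04,
        5.93389596e-05, -4.69355825e-04]), 'tau': array([-5.06015440e-04, -3.84090436e+01, -2.92547929e+01, -3.66991317e-04,

[... 272 characters left out ...]
e-03, -9.99997754e-01]]), 'force': array([-0.65289984, -0.17996945,  0.86976281]), 'wrist_torque': array([0.03679639, 0.0382734 , 0.00577345]), 'grip_width': 85.60905723086057} 25.0
{'mtx': array([[302.48796971,   0.        , 256.6852131 ],
       [  0.        , 302.48796971, 192.92804534],
       [  0.        ,   0.        ,   1.        ]]), 'T_tool_cam': array([[ 5.17581151e-04, -9.59492504e-01, -2.81733680e-01,
         7.11897003e+01],
       [ 9.99999732e-01,  3.50925555e-04,  6.41991306e-04,
        -6.60025800e-01],
       [-5.17118298e-04, -2.81733937e-01,  9.59492429e-01,
        -1.47199817e+02],
       [ 0.00000000e+00,  0.00000000e+00,  0.00000000e+00,
         1.00000000e+00]])}
```

View pics/top0.png

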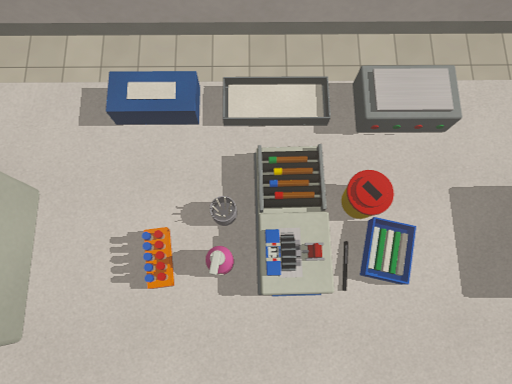

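View pics/scene0.png

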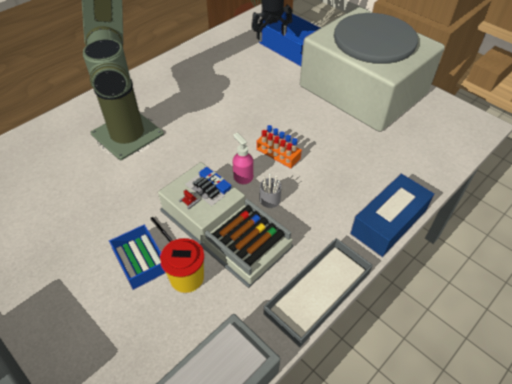

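The mixer sits at about (295, 250) in the top view, with its control end towards the robot. The blue cowl is at about (273, 252), the red tab at about (315, 251), the pump bottle at (219, 260) and the pen at (346, 265). Next I'll estimate the pose and get a wrist view.

```bash
cat > h.py <<'E'
from plant import ctrl, sensors, optics
import cv2, numpy as np
def cam(name):
    "returns rgb, depth, K, R, t (world->cam)"
    s=sensors.read_state(); im,d=optics.grab_frame(name); p=optics.camera_params(name)
    if name!="wrist": return im,d,p["mtx"],p["R"],p["t"]
    T=np.eye(4); T[:3,:3]=s["eef_rot"]; T[:3,3]=s["eef_pos"]
    W=np.linalg.inv(T@p["T_tool_cam"]); return im,d,p["mtx"],W[:3,:3],W[:3,3]
def ray(px,z,K,R,t):
    px=np.atleast_2d(px).astype(float); c=-R.T@t
    v=(np.linalg.inv(K)@np.c_[px,np.ones(len(px))].T).T@R
    return c+v*((z-c[2])/v[:,2])[:,None]
def proj(X,K,R,t):
    c=np.atleast_2d(X)@R.T+t; return (c@K.T)[:,:2]/c[:,2:]
def mask(im,kind):
    h,s,v=cv2.split(cv2.cvtColor(im,cv2.COLOR_RGB2HSV))
    if kind=="blue": m=(h>100)&(h<128)&(s>130)&(v>60)
    else: m=((h<8)|(h>172))&(s>140)&(v>60)
    return m.astype(np.uint8)
E
python3 - <<'E'
from h import *
z=np.load("top.npz"); im=z["im"]; p=optics.camera_params("top"); C=(p["mtx"],p["R"],p["t"])
for k,zz,(x0,x1,y0,y1) in (("blue",112,(258,288,222,284)),("red",131,(303,328,238,262))):
    m=np.zeros(im.shape[:2],np.uint8); m[y0:y1,x0:x1]=mask(im,k)[y0:y1,x0:x1]
    ys,xs=np.nonzero(m); P=ray(np.c_[xs,ys],zz,*C)[:,:2].astype(np.float32)
    print(k,len(P),cv2.minAreaRect(P),P.mean(0))
# deck: bright greenish-white outline at z=92
c=[(263,212),(327,212),(260,293),(331,292)]
print(ray(c,92,*C))
s=z["d"]; print(s[252,272],s[251,315],s[280,300])
E
```

```text
blue 373 ((463.5740051269531, 21.027305603027344), (33.54178237915039, 107.20709991455078), 89.59623718261719) [460.52496   22.354395]
red 139 ((465.0865173339844, -75.71100616455078), (30.41995620727539, 30.434289932250977), 89.60366821289062) [463.56586 -76.74949]
[[ 563.2921164    42.8103366    92.        ]
 [ 562.23409297 -117.57432722   92.        ]
 [ 366.5413077    52.79713869   92.        ]
 [ 367.64153468 -116.8687899    92.        ]]
956.61346 937.18884 956.5999
```

```bash
cat >> h.py <<'E'
DOWN=np.array([[-1,0,0],[0,1,0],[0,0,-1.]])
O=np.array([463.6,-16.,0])
VIEW=np.array([545,0,160.])
def up(im,x0,x1,y0,y1,k,name): cv2.imwrite(name,cv2.resize(im[y0:y1,x0:x1,::-1],None,fx=k,fy=k,interpolation=cv2.INTER_CUBIC))
E
python3 - <<'E'
from h import *
print(ctrl.solve_ik(VIEW,DOWN))
ctrl.gripper_to(0,40)
ctrl.move_ptp(VIEW+[0,0,70],DOWN); ctrl.move_l(VIEW)
im,d,K,R,t=cam("wrist"); np.savez("w1.npz",im=im,d=d,K=K,R=R,t=t)
up(im,0,512,0,384,1.5,"pics/w1.png")
print(proj([O+[0,37,112],O+[0,0,120],O+[0,-66,131]],K,R,t)); s=sensors.read_state();print(s["t"],s["force"],s["grip_width"],s["eef_pos"])
E
```

```text
[-1.58832122e-01  2.06984255e-01  1.68382911e+00 -4.44089210e-16
  1.25077929e+00 -1.72962845e+00]
[[291.83111356  86.28803346]
 [230.15067795  85.45181088]
 [108.53622782  84.14256241]]
3.8167 [-0.67771396  0.34590377  0.18013291] 0.08869228360030908 [5.46043018e+02 8.24112104e-02 1.61247837e+02]
```

View pics/w1.png

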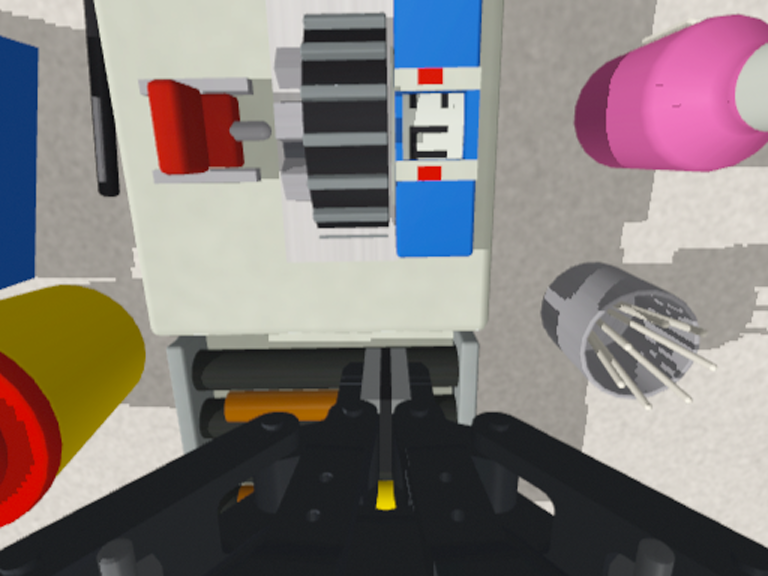

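The wrist view shows the window at about (432, 125) in the 1.5x picture, with the red marks at (430, 76) and (430, 172). The tab is at about (180, 127) and the wheel at about (345, 120). I'll zoom in on the digit, turned head-up, and refine the pose from the marks.

```bash
cat >> h.py <<'E'
def marks(im,K,R,t):
    "window centre and +x direction from the two red marks near the window"
    u=proj(O+[0,37,112],K,R,t)[0]; m=mask(im,"red")
    n,l,st,c=cv2.connectedComponentsWithStats(m)
    g=[c[i] for i in range(1,n) if st[i,4]>20 and abs(c[i]-u)[0]<35 and abs(c[i]-u)[1]<70]
    P=ray(sorted(g,key=lambda a:a[1]),112,K,R,t); return np.array(g),P
E
python3 - <<'E'
from h import *
z=np.load("w1.npz"); im=z["im"]; C=z["K"],z["R"],z["t"]
g,P=marks(im,*C); print(g,P,P.mean(0)); v=P[-1]-P[0]; print("yaw",np.degrees(np.arctan2(v[1],v[0])))
# tab top face
m=mask(im,"red"); m[:, 170:]=0; m[150:]=0
ys,xs=np.nonzero(m); print(len(xs),xs.min(),xs.max(),ys.min(),ys.max())
c=np.rot90(im[45:125,175:330],2); up(np.ascontiguousarray(c),0,155,0,80,5,"pics/w1d.png")
d=z["d"]; print(d[80,100:112:3], d[84,285:291])
E
```

```text
[[286.5  50.5]
 [286.  115. ]] [[443.59308188  17.1640608  112.        ]
 [480.59539584  17.9227643  112.        ]] [462.09423886  17.54341255 112.        ]
yaw 1.1746405404351041
3077 98 162 53 115
[203.51099 167.001   167.23637 166.29022] [188.20242 188.29695 188.22978 189.5507  187.34819 188.54309]
```

View pics/w1d.png

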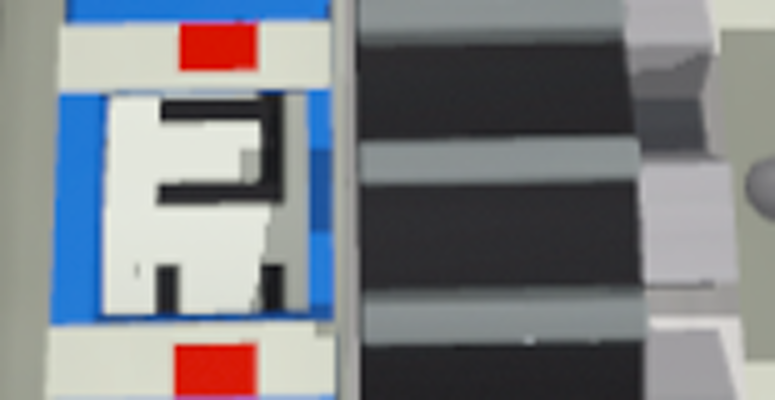

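Head-up, the window shows the lower part of a 3 at the top and the head of a 4 at the bottom. The wheel is therefore at about 3.4 digits, or 2.13 rad, and needs about +2.27 rad. Next is a first rolling stroke, with the tool kept radial to the wheel and the press force regulated.

```bash
cat >> h.py <<'E'
AX=np.array([462.5,-15.5,62.])
def pose(th,r):
    c,s=np.cos(th),np.sin(th); n=np.array([s,0,c])
    return AX+n*(r+ctrl.tcp_to_tips), np.array([[c,0,s],[0,1,0],[-s,0,c]])@DOWN, n
def stroke(a,b,F=6.,step=4.,vel=30):
    "touch the rim at angle a (deg), roll to b keeping about F newton radial, back off"
    a,b=np.radians([a,b]); p,R,n=pose(a,74)
    ctrl.move_l(p,R,vel=150); ctrl.hold(.2)
    f0=sensors.read_state()["force"]
    hit=ctrl.move_l(pose(a,50)[0],vel=15,threshold=4)
    s=sensors.read_state(); r=(s["eef_pos"]-AX)@n-ctrl.tcp_to_tips
    print("touch",hit,round(r,2),(s["force"]-f0).round(1)); rows=[]
    if not hit: return
    for th in np.linspace(a,b,int(round(abs(b-a)/np.radians(step)))+1):
        p,R,n=pose(th,r); ctrl.move_l(p,R,vel=vel)
        f=sensors.read_state()["force"]-f0; fn=f@n; tg=np.array([n[2],0,-n[0]])
        rows.append((round(np.degrees(th)),round(r,1),round(fn,1),round(f@tg,1)))
        if fn>30: print("high force"); break
        r-=np.clip(.12*(F-fn),-.8,.8)
    print(rows); ctrl.move_l(pose(th,74)[0],vel=80)
def look(name=None):
    ctrl.move_l(AX+[0,0,130],DOWN); ctrl.move_l(VIEW)
    im,d,K,R,t=cam("wrist"); np.savez("last.npz",im=im,d=d,K=K,R=R,t=t)
    if name: up(np.ascontiguousarray(np.rot90(im[45:125,175:330],2)),0,155,0,80,3,name)
    return im,K,R,t
E
python3 - <<'E'
from h import *
print([ctrl.solve_ik(*pose(np.radians(a),58)[:2]) is not None for a in (-35,-30,0,30,35)])
ctrl.move_l(AX+[0,0,130],DOWN)
stroke(-28,28)
look("pics/w2.png"); print(sensors.read_state()["t"])
E
```

```text
[True, True, True, True, True]
touch False 50.06 [ 0.   1.2 -0.4]
8.6417
```

View pics/w2.png

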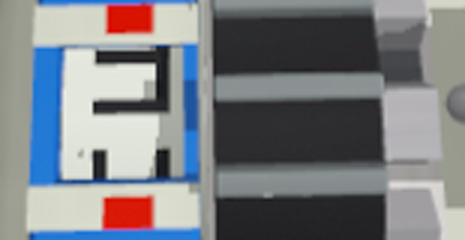

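No contact at r = 50 mm, and the wheel hasn't moved. I'll check the wheel and fingertip positions from the wrist depth.

```bash
python3 - <<'E'
from h import *
z=np.load("w1.npz"); d=z["d"]; K,R,t=z["K"],z["R"],z["t"]
def pt(u,v):
    D=d[v,u]; return ((np.linalg.inv(K)@[u,v,1])*D-t)@R
for r in range(12,156,6): print(r,pt(231,r).round(1), end=";")
print()
for u,v in((256,233),(250,236),(264,236),(250,250),(288,84),(110,70),(286,140)): print((u,v),pt(u,v).round(1))
print(ctrl.tcp_to_tips, sensors.read_state()["eef_pos"],sensors.read_state()["grip_width"])
E
```

```text
12 [420.6 -16.  101.2];18 [423.1 -16.4  97.9];24 [427.  -16.2 100.6];30 [432.6 -15.5 111.6];36 [435.5 -15.7 110.3];42 [438.6 -15.8 109.3];48 [442.1 -15.8 110.7];54 [445.6 -15.7 112.1];60 [449.5 -15.4 117.5];66 [452.2 -15.9 112.3];72 [455.8 -15.7 115.2];78 [459.1 -15.8 114.6];84 [462.5 -15.9 114.3];90 [466.1 -15.5 120.5];96 [469.5 -15.7 119.5];102 [472.8 -16.3 113.2];108 [476.4 -16.4 112.4];114 [480.  -16.6 111.5];120 [483.5 -16.3 115.3];126 [487.6 -16.9 109.1];132 [491.6 -17.3 106.3];138 [495.8 -17.6 103.2];144 [499.5 -17.5 106.1];150 [505.2 -18.6  94.1];
(256, 233) [534.4  -0.7 171.5]
(250, 236) [534.2  -3.6 175.5]
(264, 236) [534.8   3.1 174.1]
(250, 250) [534.8  -3.3 188.7]
(288, 84) [462.   19.2 106.5]
(110, 70) [456.2 -80.8 129.8]
(286, 140) [496.2  18.5 111. ]
25.0 [ 5.43896761e+02 -9.37944714e-02  1.60035700e+02] 0.015325486148468643
```

```bash
python3 - <<'E'
from h import *
z=np.load("w1.npz"); d=z["d"]; K,R,t=z["K"],z["R"],z["t"]
def pt(u,v):
    D=d[v,u]; return ((np.linalg.inv(K)@[u,v,1])*D-t)@R
for u in (247,252,257,262,267):
    print(u,[tuple(pt(u,v).round().astype(int)) for v in range(210,330,8)])
# tips in scene & top now
for n in("scene","top"):
    im,d2,K2,R2,t2=cam(n); e=sensors.read_state()["eef_pos"]
    q=proj([e,e+[0,0,-25],e+[0,0,11]],K2,R2,t2).round(); print(n,q)
    if n=="scene":
        x,y=q[0].astype(int); a=im[y-60:y+40,x-60:x+60].copy(); cv2.imwrite("pics/s2.png",cv2.resize(a[:,:,::-1],None,fx=5,fy=5,interpolation=cv2.INTER_CUBIC)); print("origin",x-60,y-60)
E
```

```text
247 [(np.int64(551), np.int64(-8), np.int64(92)), (np.int64(558), np.int64(-8), np.int64(91)), (np.int64(581), np.int64(-9), np.int64(52)), (np.int64(534), np.int64(-5), np.int64(174)), (np.int64(534), np.int64(-5), np.int64(182)), (np.int64(535), np.int64(-5), np.int64(189)), (np.int64(535), np.int64(-4), np.int64(196)), (np.int64(535), np.int64(-4), np.int64(202)), (np.int64(534), np.int64(-4), np.int64(210)), (np.int64(533), np.int64(-4), np.int64(215)), (np.int64(533), np.int64(-4), np.int64(220)), (np.int64(534), np.int64(-4), np.int64(223)), (np.int64(537), np.int64(-4), np.int64(223)), (np.int64(548), np.int64(-4), np.int64(214)), (np.int64(551), np.int64(-4), np.int64(214))]
252 [(np.int64(551), np.int64(-4), np.int64(91)), (np.int64(558), np.int64(-4), np.int64(90)), (np.int64(581), np.int64(-5), np.int64(51)), (np.int64(535), np.int64(-3), np.int64(172)), (np.int64(534), np.int64(-3), np.int64(181)), (np.int64(533), np.int64(-2), np.int64(191)), (np.int64(534), np.int64(-2), np.int64(196)), (np.int64(535), np.int64(-2), np.int64(202)), (np.int64(539), np.int64(-2), np.int64
[... 1716 characters left out ...]
int64(90)), (np.int64(581), np.int64(9), np.int64(51)), (np.int64(534), np.int64(5), np.int64(174)), (np.int64(535), np.int64(4), np.int64(181)), (np.int64(535), np.int64(4), np.int64(189)), (np.int64(535), np.int64(4), np.int64(196)), (np.int64(535), np.int64(4), np.int64(202)), (np.int64(534), np.int64(3), np.int64(210)), (np.int64(533), np.int64(3), np.int64(215)), (np.int64(533), np.int64(3), np.int64(220)), (np.int64(533), np.int64(3), np.int64(225)), (np.int64(536), np.int64(3), np.int64(225)), (np.int64(548), np.int64(3), np.int64(214)), (np.int64(551), np.int64(3), np.int64(215))]
scene [[228. 186.]
 [228. 191.]
 [227. 183.]]
origin 168 126
top [[283. 214.]
 [282. 216.]
 [283. 213.]]
```

View pics/s2.png

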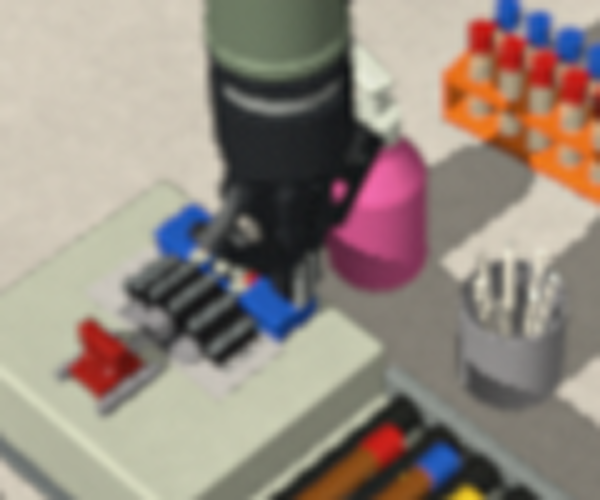

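The wrist depth puts the shut fingertips about 11 mm behind the TCP in the tool frame, at z = 171 with the TCP at 161. That disagrees with `tcp_to_tips` = 25, and the missed contact supports the depth figure. I'll use -11 and find the contact by force.

```bash
sed -i 's/^AX=.*/AX=np.array([462.5,-17.5,62.]); TIPS=-11./; s/ctrl\.tcp_to_tips/TIPS/g' h.py
python3 - <<'E'
from h import *
print([ctrl.solve_ik(*pose(np.radians(a),56)[:2]) is not None for a in (-25,0,25)])
ctrl.move_l(AX+[0,0,110],DOWN)
stroke(-25,25)
look("pics/w3.png"); print(sensors.read_state()["t"])
E
```

```text
[True, True, True]
touch True 63.12 [-3.9 -0.6  4.9]
[(-25, np.float64(63.1), np.float64(4.1), np.float64(-2.3)), (-21, np.float64(62.9), np.float64(2.0), np.float64(-0.6)), (-17, np.float64(62.4), np.float64(9.9), np.float64(2.7)), (-13, np.float64(62.9), np.float64(9.6), np.float64(0.9)), (-8, np.float64(63.3), np.float64(7.4), np.float64(0.9)), (-4, np.float64(63.5), np.float64(5.7), np.float64(0.9)), (0, np.float64(63.4), np.float64(5.9), np.float64(0.5)), (4, np.float64(63.4), np.float64(5.7), np.float64(2.7)), (8, np.float64(63.4), np.float64(5.5), np.float64(2.6)), (12, np.float64(63.3), np.float64(5.0), np.float64(2.9)), (17, np.float64(63.2), np.float64(6.2), np.float64(2.4)), (21, np.float64(63.2), np.float64(5.7), np.float64(2.4)), (25, np.float64(63.2), np.float64(6.1), np.float64(2.6))]
16.4167
```

View pics/w3.png

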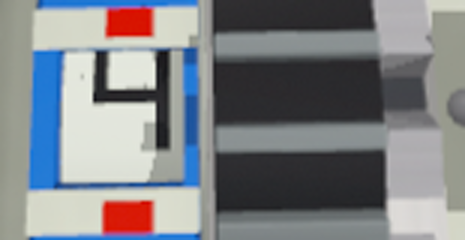

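The wheel rolled from about 3.4 to about 4.15 digits; the 4 is now slightly above centre, with ridges at rows 44, 137 and 222. I'll add a numeric wheel angle from the ridge phase, check it on the earlier pictures, and make a firmer, longer stroke.

```bash
sed -i 's/TIPS=-11\./TIPS=-6./; s/threshold=4)/threshold=F*.8)/' h.py; cat >> h.py <<'E'
def phase(im,K,R,t):
    "wheel angle modulo 0.314 rad (as offset -0.157..0.157 from a groove at the top)"
    g=cv2.cvtColor(im,cv2.COLOR_RGB2GRAY).astype(np.float32); f=np.radians(np.arange(-27,27,.25)); v=0
    for y in (-8,-4,0,4,8):
        X=AX+np.c_[58*np.sin(f),0*f+2+y,58*np.cos(f)]; u=proj(X,K,R,t).astype(np.float32)
        v=v+cv2.remap(g,u[:,:1],u[:,1:],cv2.INTER_LINEAR).ravel()
    v-=v.mean(); a=np.angle(np.sum(v*np.exp(20j*f)))/20   # ridge offset
    a+=np.pi/20; return (a+np.pi/20)%(np.pi/10)-np.pi/20
E
python3 - <<'E'
from h import *
for n in("w1","last"):
    z=np.load(n+".npz"); print(n,phase(z["im"],z["K"],z["R"],z["t"]))
ctrl.move_l(AX+[0,0,110],DOWN)
stroke(-30,28,F=9)
w=look("pics/w4.png"); print(phase(*w),sensors.read_state()["t"])
E
```

```text
w1 -0.06548205869203066
last 0.09520059087154231
touch True 57.89 [-3.8  1.1  6.3]
[(-30, np.float64(57.9), np.float64(4.8), np.float64(0.1)), (-26, np.float64(57.4), np.float64(11.9), np.float64(1.4)), (-22, np.float64(57.7), np.float64(14.6), np.float64(1.2)), (-18, np.float64(58.4), np.float64(12.1), np.float64(-0.4)), (-15, np.float64(58.8), np.float64(8.1), np.float64(0.2)), (-11, np.float64(58.7), np.float64(5.9), np.float64(0.1)), (-7, np.float64(58.3), np.float64(4.3), np.float64(1.3)), (-3, np.float64(57.7), np.float64(7.7), np.float64(0.7)), (1, np.float64(57.6), np.float64(9.5), np.float64(1.1)), (5, np.float64(57.6), np.float64(10.2), np.float64(0.5)), (9, np.float64(57.8), np.float64(8.8), np.float64(1.4)), (13, np.float64(57.8), np.float64(10.4), np.float64(1.1)), (16, np.float64(57.9), np.float64(9.1), np.float64(1.0)), (20, np.float64(57.9), np.float64(8.7), np.float64(1.3)), (24, np.float64(57.9), np.float64(8.8), np.float64(1.2)), (28, np.float64(57.9), np.float64(9.3), np.float64(0.8))]
0.03592582759251012 25.2583
```

View pics/w4.png

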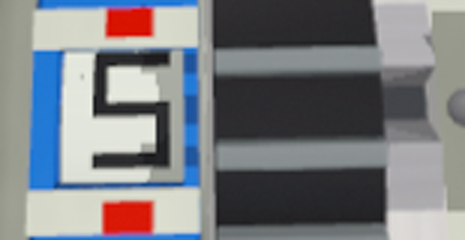

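The 5 is now almost centred (3.178 rad), so this stroke gave 32° of the 58° commanded, and the finger slipped in the first half. I'll shift the strokes to the half that gripped.

```bash
python3 - <<'E'
from h import *
ctrl.move_l(AX+[0,0,110],DOWN,vel=250)
stroke(-12,34,F=10,vel=45)
w=look("pics/w5.png"); print(phase(*w),sensors.read_state()["t"])
E
```

```text
touch True 58.31 [ 1.  -0.1  3.7]
[(-12, np.float64(58.3), np.float64(2.0), np.float64(0.1)), (-8, np.float64(57.5), np.float64(12.4), np.float64(1.1)), (-4, np.float64(57.8), np.float64(8.3), np.float64(1.8)), (-1, np.float64(57.6), np.float64(8.2), np.float64(1.0)), (3, np.float64(57.4), np.float64(9.4), np.float64(0.9)), (7, np.float64(57.3), np.float64(9.4), np.float64(-0.3)), (11, np.float64(57.2), np.float64(9.3), np.float64(1.5)), (15, np.float64(57.2), np.float64(10.0), np.float64(0.6)), (19, np.float64(57.1), np.float64(10.1), np.float64(-0.0)), (23, np.float64(57.2), np.float64(8.9), np.float64(0.8)), (26, np.float64(57.0), np.float64(9.3), np.float64(1.4)), (30, np.float64(56.9), np.float64(10.3), np.float64(-0.1)), (34, np.float64(57.0), np.float64(10.6), np.float64(0.7))]
-0.03042983290207346 32.6083
```

View pics/w5.png

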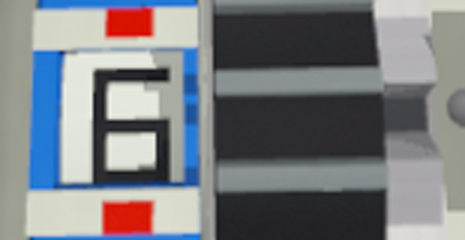

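The 6 is slightly below centre (3.740 rad). Remaining is 0.658 rad, or 37.7°, with about 12–14° lost to slip expected, so I'll aim just short.

```bash
python3 - <<'E'
from h import *
ctrl.move_l(AX+[0,0,110],DOWN,vel=250)
stroke(-11,36,F=10,vel=45)
w=look("pics/w6.png"); print(phase(*w),sensors.read_state()["t"])
E
```

```text
touch True 58.47 [-1.3  1.3  4.2]
[(-11, np.float64(58.5), np.float64(1.8), np.float64(0.5)), (-7, np.float64(57.7), np.float64(10.4), np.float64(-0.5)), (-3, np.float64(57.7), np.float64(8.3), np.float64(-0.1)), (1, np.float64(57.5), np.float64(6.1), np.float64(0.2)), (5, np.float64(57.1), np.float64(7.4), np.float64(1.4)), (9, np.float64(56.7), np.float64(8.9), np.float64(2.0)), (13, np.float64(56.6), np.float64(8.8), np.float64(1.7)), (16, np.float64(56.5), np.float64(9.5), np.float64(1.0)), (20, np.float64(56.4), np.float64(8.9), np.float64(1.5)), (24, np.float64(56.3), np.float64(10.9), np.float64(0.7)), (28, np.float64(56.4), np.float64(10.1), np.float64(1.5)), (32, np.float64(56.4), np.float64(11.1), np.float64(2.5)), (36, np.float64(56.5), np.float64(11.6), np.float64(1.9))]
-0.1143376449662381 39.975
```

View pics/w6.png

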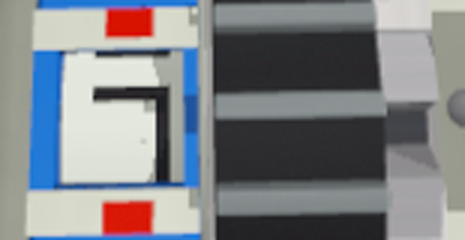

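The 7 is in the window but below centre (4.284 rad), so it needs +6.5°. I'll do a short stroke with the press force settled first. At most it adds 9°, which stays in tolerance.

```bash
sed -i 's/    for th in np.linspace(a,b,int(round(abs(b-a)\/np.radians(step)))+1):/    for th in np.r_[[a]*pre,np.linspace(a,b,int(round(abs(b-a)\/np.radians(step)))+1)]:/; s/vel=30):/vel=30,pre=0):/' h.py
python3 - <<'E'
from h import *
ctrl.move_l(AX+[0,0,110],DOWN,vel=250)
stroke(5,14,F=10,step=2,vel=30,pre=3)
w=look(); print(phase(*w),sensors.read_state()["t"])
E
```

```text
touch True 58.48 [-0.5  0.4  3.1]
[(5, np.float64(58.5), np.float64(2.1), np.float64(-0.4)), (5, np.float64(57.7), np.float64(5.5), np.float64(-1.2)), (5, np.float64(57.1), np.float64(6.5), np.float64(-1.2)), (5, np.float64(56.7), np.float64(8.8), np.float64(-1.4)), (7, np.float64(56.6), np.float64(8.1), np.float64(-0.1)), (10, np.float64(56.3), np.float64(8.6), np.float64(0.4)), (12, np.float64(56.2), np.float64(8.5), np.float64(0.4)), (14, np.float64(56.0), np.float64(9.8), np.float64(-1.1))]
0.08380638342742947 45.9083
```

It moved 11.4°, so the wheel is now at 4.482 rad, which is 4.8° past centre. I'll make a small mirrored stroke back.

```bash
python3 - <<'E'
from h import *
ctrl.move_l(AX+[0,0,110],DOWN,vel=250)
stroke(-4,-8,F=10,step=2,vel=30,pre=2)
w=look("pics/w7.png"); print(phase(*w),sensors.read_state()["t"])
im,K,R,t=w
# tab: top face corners via red mask, at z=131
m=mask(im,"red"); m[:,170:]=0; m[150:]=0
z=np.load("last.npz"); d=z["d"]; ys,xs=np.nonzero(m); D=d[ys,xs]
X=((np.c_[xs,ys,np.ones(len(xs))]@np.linalg.inv(K).T)*D[:,None]-t)@R
T=X[(X[:,2]>120)&(X[:,2]<135)]; print(len(T),T.min(0),T.max(0),np.percentile(T,[5,50,95],axis=0).round(1))
T=T[T[:,2]>129]; print("top",T.min(0).round(1),T.max(0).round(1))
E
```

```text
touch True 58.5 [-0.3  0.3  4. ]
[(-4, np.float64(58.5), np.float64(1.9), np.float64(-0.8)), (-4, np.float64(57.7), np.float64(5.9), np.float64(-2.0)), (-4, np.float64(57.2), np.float64(8.1), np.float64(-1.4)), (-6, np.float64(57.0), np.float64(7.8), np.float64(-0.5)), (-8, np.float64(56.7), np.float64(8.5), np.float64(-0.9))]
0.05089554846330607 51.0583
1574 [447.41788951 -86.926315   120.02821655] [480.43386618 -74.7798189  131.84271382] [[449.6 -85.5 122.1]
 [463.4 -79.1 129.4]
 [478.4 -75.5 130.8]]
top [448.1 -86.6 129. ] [480.1 -75.6 131.8]
```

View pics/w7.png

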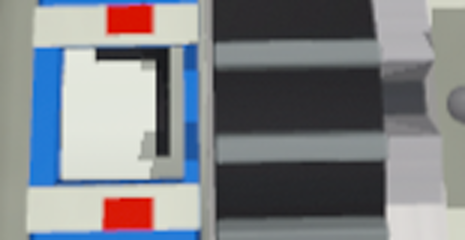

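The 7 is up at 4.449 rad, 2.9° past centre, which is within the pin's self-centring range. The tab's outer face is at y ≈ -87. I'll push the bolt now.

```bash
python3 - <<'E'
from h import *
ctrl.move_l([464,-108,165],DOWN,vel=250); ctrl.move_l([464,-108,110],vel=150); ctrl.hold(.1)
f0=sensors.read_state()["force"]
hit=ctrl.move_l([464,-74,110],vel=30,threshold=15)
s=sensors.read_state(); print(hit,s["eef_pos"].round(1),(s["force"]-f0).round(1)); ctrl.hold(.2)
s=sensors.read_state(); print(s["eef_pos"].round(1),(s["force"]-f0).round(1))
ctrl.move_l([464,-108,110],vel=120); ctrl.move_l([464,-108,165],vel=200); ctrl.move_l(VIEW,vel=250)
im,d,K,R,t=cam("wrist"); print(phase(im,K,R,t),sensors.read_state()["t"])
m=mask(im,"red"); m[:,200:]=0; m[150:]=0
ys,xs=np.nonzero(m); X=((np.c_[xs,ys,np.ones(len(xs))]@np.linalg.inv(K).T)*d[ys,xs][:,None]-t)@R
T=X[(X[:,2]>129)&(X[:,2]<135)]; print("top",T.min(0).round(1),T.max(0).round(1))
up(np.ascontiguousarray(np.rot90(im[45:125,90:330],2)),0,240,0,80,3,"pics/w8.png")
E
```

```text
True [464.1 -86.5 110.4] [-1.  -4.2  0.6]
[464.1 -86.4 110.4] [-0.7 -3.2  2.5]
0.047062587435463266 54.8833
top [447.3 -72.7 129. ] [479.3 -61.4 131.9]
```

View pics/w8.png

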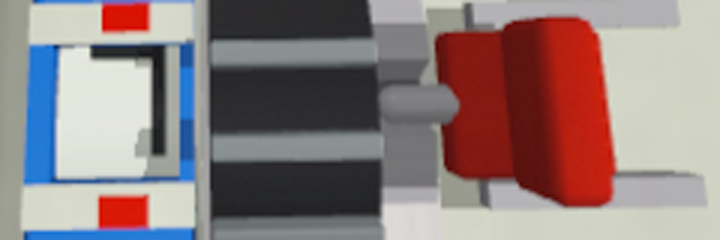

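The tab moved about 14 mm, and the pin is in the ring. There's time for a second, firmer push to be sure it's home, then a re-check.

```bash
python3 - <<'E'
from h import *
ctrl.move_l([464,-104,165],DOWN,vel=250); ctrl.move_l([464,-104,110],vel=150); ctrl.hold(.1)
f0=sensors.read_state()["force"]
hit=ctrl.move_l([464,-76,110],vel=30,threshold=28)
s=sensors.read_state(); print(hit,s["eef_pos"].round(1),(s["force"]-f0).round(1))
ctrl.move_l([464,-104,110],vel=120); ctrl.move_l([464,-104,165],vel=200); ctrl.move_l(VIEW,vel=250)
im,d,K,R,t=cam("wrist"); print(phase(im,K,R,t),sensors.read_state()["t"])
m=mask(im,"red"); m[:,200:]=0; m[150:]=0
ys,xs=np.nonzero(m); X=((np.c_[xs,ys,np.ones(len(xs))]@np.linalg.inv(K).T)*d[ys,xs][:,None]-t)@R
T=X[(X[:,2]>129)&(X[:,2]<135)]; print("top",T.min(0).round(1),T.max(0).round(1))
E
```

```text
True [464.  -86.6 110.3] [-0.7 -5.1  0.1]
0.04611561164429409 58.4667
top [447.3 -72.8 129. ] [480.  -61.4 132.5]
```

```bash
python3 -c "
from h import *
print(sensors.read_state()['force'].round(1)); ctrl.finish_job()"
```

```text
[-0.   0.9  0.1]
the job is handed in; nothing more can be done
```

The mixer is set to 7 with the lock bolt pushed home, and I handed the job in at about 58.5 s of the 72 s allowed.

I rolled the wheel from about 3.4 to 7 with four long strokes and two small corrections, holding the shut fingertips pressed on the rim. I then pushed the red tab home with the side of the fingers.

**Last checks:**
- **Wheel:** it reads 7 at about 4.445 rad, 2.7° past centre and inside the 4° limit. The pin hardly moved the wheel on the way in, so the margin is only about 1.3°.
- **Bolt:** the tab moved about 14 mm. A second push with a higher force limit stopped at the same place, so I take that as the end stop. That reading is good to about 2 mm, so "at least 13 mm" is likely but not proven.
- **Clear of everything:** the arm was clear of the mixer, and the force on the tool read about 0.
- **Bystanders:** I planned all moves clear of them but took no final picture of them.

**What disagreed or went wrong:**
- **Fingertip position:** `ctrl.tcp_to_tips` says the tips are 25 mm ahead of the TCP. Contact showed them about 6 mm behind it, and depth suggested about 11 mm. My first stroke, based on the 25 mm figure, missed the wheel.
- **Strokes:** the finger slipped for about 14–26° in each long stroke. The first small correction also overshot, by 4.8°, which the second reduced to 2.9° before locking.

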